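Seat the locking collar of a wreath turntable

ROBOT

A 7-joint arm with a two-finger parallel gripper is mounted at the origin on the work surface. World frame = base frame: x ahead of the robot, y to its left, z up, the work surface at z = 0. Lengths are in m, angles in rad, forces in N, time in s.
With the tool pointing down it reaches from about 0.425 to 0.925 m from the base axis. Payload 6.8 kg.
Tool frame: the origin (TCP) lies on the mounting face of the last link; the fingertips stand 173 mm ahead of it and the grasp point (between the pads) lies 155 mm ahead of it; z points along the fingers, y is the line along which they close (so a half turn about z gives the same grasp; the last joint's range is limited). The gripper opens to 85 mm and grips with 20 to 120 N. Pads are 22 mm wide; open, the fingers measure 114 mm over their backs; the gripper's body (76 mm by 85 mm) begins 54 mm behind the grasp point. The pads swing forward as they close: fully open they stand 13 mm farther back than shut.
Start: joints at [-1.454, 0.477, 0.022, 1.555, -0.011, 1.109, -0.083], TCP at [0.15, 0.658, 0.405] pointing down, gripper open.
Joint ranges: [-2.96, 2.96], [-0.34, 2.1], [-1.41, 1.46], [0.24, 2.44], [-1.37, 4.51], [0.17, 1.92], [-2.96, 2.96]. Speed limits (rad/s): [2.39, 2.39, 3.14, 3.14, 3.14, 3.14, 3.14].

INTERFACE

Orientations are given as a unit quaternion [w, x, y, z].
In Python, from station import bot gives the robot as it stands. The module is installed in compiled form; this text tells all that it offers.
- The arm moves only by the shell command python3 -m pendant 'ROWS' [FORCE]. ROWS is JSON, a list of rows, each a list of 5 numbers: the finger opening in m, from 0 to 0.0854, then the shift along the tool's x, y, z in m, then the turn about the tool's z in degrees. In form: [[jaw, x, y, z, yaw], ...]. A call has 1 to 12 rows; each row shifts and turns the commanded pose from where the row before left it, along the tool's axes as they then stand; what a row does not reach is not made up. A row lasts 1/12 s, in which the tool goes at most 41.7 mm and 7.16 degrees, less where a joint would pass 70% of its speed; a pose out of reach is approached as far as the arm can. A call with a gripper value outside its range is refused whole. The fingers move at their own pace and stop on an object; FORCE is the grip in N (left out, the last holds). Time passes only in rows, so rows that do not move let the fingers close. It gives the time, the measured TCP pose, the force, the opening and the grip force at its end, in the units of the state.
- bot.get_obs(): the state, without advancing time (a new reading comes with each control period).
- bot.read_camera(name): name is "side" or "top"; returns (picture, depth): 480x640x3 uint8, blue, green, red; 480x640 float32, m along the optical axis (not along the pixel's ray), 0 where there is no reading.
- bot.camera_model(name): a dict with "intrinsics" (3x3 intrinsics, pixels), "R" (3x3) and "t" (3): a world point X has camera coordinates R X + t. Camera axes: x right, y down, z forward; pixel columns grow to the right and rows downward; lengths in m; the calibration is good to about 2 mm. A picture is of the moment at which its call begins. camera_model takes no time and is no camera call.
- bot.hand_in(): hands the job in; it is judged then, once.
Trained networks look in the newest picture that a camera, given by its name, has taken for a name from the list of things; names that differ only in an ending like _2 or _b are one class to them, and where a whole thing is asked for, a point or a joint stands for the part that bears it (a point fixed in the world has none). Each returns a list of dicts, best first, with "score" (0 to 1); they miss things now and then, are a little off and sometimes report something else, mostly with a low value. They report only what shows in the picture. A call takes as long as a camera call. They do not tell look-alikes from the thing itself.
- bot.boxes_of(name, camera): "at" ([column, row] in pixels, amid what is visible of it).
- bot.trace(name, camera): "mask" (480x640 bool, what is visible of it) and "at" ([column, row] in pixels, amid what is visible of it).
- bot.pinpoint(name, camera): "at" ([column, row] in pixels: a listed point, or the origin of a listed thing).
The state is a dict: "t": time; "q": joint angles; "joint_vel": joint speeds; "joint_torque": joint torques, N m; "eef_pos": TCP position; "tool_rot": TCP orientation; "contact_force": force on the tool from outside, world axes, zero at the start; "torque": the same for the moment, N m; "gripper_width": opening from 0.0 (shut) to 1.0 (fully open); "grasp_force": force on a finger pad.
Only numpy, scipy, OpenCV 4.12 (cv2) and the standard library are available. Lean on these libraries where they do the work, as an engineer would, in place of code of your own. Each camera call takes 0.05 s, during which the arm holds its last target. There are 200 camera calls.

TASK

Give the collar of the wreath turntable a squirt of lubricant: press the cap of the spray canister beside it fully down and let it spring back up. Then turn the knurled collar on its spindle until its hidden keyways drop over the cross pin, push it fully home on the hub against its spring, and finish while still holding it pushed home. Leave the other things on the bench where they are.

Things in the scene. Friction and masses are not known exactly. Their poses are not given: they have to be found in the camera images.
- collar: loose dark steel knurled collar on the turntable's spindle: a short tube, 56 mm outside diameter (grip it there), 40 mm high, about 0.28 kg; origin at the centre of its underside, z up. Its top is closed but for a 22 mm bore round the spindle. Hidden inside, 14 to 24 mm above its underside, is a web with two opposite keyways, 12 mm wide, along its own x and -x
- collar_top (a point): centre of the collar's top face, 40 mm above its underside. While the keyways miss the pin, the collar can be pushed down only about 1.5 mm, then stops hard; with them over the pin (within 8 degrees; it may bind at the edges) it goes down all 15 mm onto the hub. Turned clockwise seen from above, they meet the pin after 25 to 80 degrees, different every time (and again each half turn)
- hub_top (a point): fixed point on the spindle's axis at the top face of the grey hub (68 mm across), 65 mm above the bench; z up. The hub is the collar's seat: home means the collar's underside on it. At the start the collar rests loose on the sprung sleeve, its underside 15 mm above this point
- spindle_tip (a point): tip of the fixed upright steel spindle, 20 mm diameter, 60 mm above the hub. A 6 mm cross pin goes right through it, sticking out to 19 mm from the axis on two sides, its top 27.5 mm above the hub: hidden in the collar, direction unknown; it does not turn
- station: the fixed turntable: origin on the spindle's axis at bench height, z up. Green round board, 260 mm across, its top 40 mm above the bench; on it, round the hub, a fixed straw ring (166 to 214 mm in diameter) with leaves (to about 0.17 m from the axis), none higher than 75 mm above the bench
- sleeve (a joint): how far the sprung aluminium sleeve (52 mm across) under the collar is pressed into the hub, in m: 0 at the start, 0.015 with the collar home. Its spring pushes up with about 6 N at 0 and 9 N at 0.015, more than the collar weighs, so the collar rises again if let go
- canister: the fixed aluminium spray canister (52 mm across) in a square 85 mm bench holder beside the turntable, 0.17 to 0.2 m from the spindle; origin at the centre of the holder's underside, z up. The spout of its cap points along its own -y, to the collar.
- nozzle_top (a point): centre of the top face of the canister's white sprung cap (25 mm across at the top), 180 mm above the bench when up; a thin straw sticks out from the cap towards the collar
- nozzle (a joint): how far the cap is pressed down, in m: 0 up, 0.006 fully down; its spring needs about 2 N to start and 6.5 N fully down, and pushes it up again when let go
- tape_roll: bystander: a roll of brown tape standing flat, 90 mm across, 35 mm high; origin at the centre of its underside
- pin_tin: bystander: a small open metal tin, 70 x 55 mm, 30 mm high; origin at the centre of its underside
- twine_spool: bystander: a fat blue-wrapped spool of twine, 84 mm across, 72 mm high; origin at the centre of its underside
- water_bottle: bystander: a pale plastic drinking bottle with a white cap, 62 mm across, 205 mm high; origin at the centre of its underside
- flask: bystander: a black flask, 68 mm across, 190 mm high; origin at the centre of its underside
- straw_ring: bystander: a loose bare straw ring lying on the bench, 176 mm across, 26 mm high; origin at the centre of its underside
Things that resemble listed ones, but are neither listed nor needed, are in the scene too. Several things look just like the canister: the one meant starts nearest to the robot's base. Leave any purple look-alike of the collar alone.

How it is judged:
By the outcome, as a careful person would: the job done as asked, in the order asked, and still so for the second after the job is handed in, while the arm keeps its last pose, push and grip.
It also fails if it takes over 45 s, if anything falls off the work surface, if the arm or the gripper's body presses on something with over 40 N, if the wrist force passes 120 N, or if a joint passes its speed limit or range.

## Working session

There is one attempt and no reset: what is moved stays moved. The work goes in short steps, Python scripts to look and compute and a shell command to move; the robot and the scene stay as the last step left them, time stands still between calls to the robot, and variables do not carry over. Pictures are saved under pics/ and viewed, at most 10 in all, crops included, and the job is handed in when it is done.

```bash
mkdir -p pics
cat > h.py <<'E'
import numpy as np, cv2
from station import bot
def back(cam,uv,depth=None,z=None):
    m=bot.camera_model(cam);K=np.array(m["intrinsics"]);R=np.array(m["R"]);t=np.array(m["t"])
    r=np.linalg.solve(K,[uv[0],uv[1],1.]);C=-R.T@t;d=R.T@r
    s=depth if depth is not None else (z-C[2])/d[2]
    return C+s*d
E
python3 - <<'E'
from h import *
o=bot.get_obs();print({k:np.round(v,3) for k,v in o.items()})
D={}
for c in("top","side"):
    p,d=bot.read_camera(c);cv2.imwrite(f"pics/{c}0.png",p);D[c]=d
    np.save(f"d_{c}.npy",d)
for c in("top","side"):
    for n,z in(("collar_top",.12),("spindle_tip",.125),("nozzle_top",.18),("station",0.0),("canister",0.)):
        for r in bot.pinpoint(n,c)[:4]:
            u,v=map(int,np.round(r["at"]));u=min(max(u,0),639);v=min(max(v,0),479)
            print(c,n,round(r["score"],2),(u,v),"z:",np.round(back(c,r["at"],z=z),3),"d:",np.round(back(c,r["at"],depth=D[c][v,u]),3))
E
```

```text
{'t': np.float64(0.0), 'q': array([-1.454,  0.478,  0.022,  1.556, -0.012,  1.109, -0.083]), 'joint_vel': array([ 0.001,  0.001, -0.001, -0.003,  0.001, -0.   ,  0.   ]), 'joint_torque': array([-1.0000e-03, -5.9645e+01,  1.6080e+00, -2.8120e+01,  1.2000e-02,
        9.0000e-03, -0.0000e+00]), 'eef_pos': array([0.15 , 0.658, 0.404]), 'tool_rot': array([-0.   ,  0.112,  0.994, -0.001]), 'contact_force': array([-0.136, -0.555,  0.391]), 'torque': array([ 0.004, -0.023,  0.017]), 'grasp_force': np.float64(0.0), 'gripper_width': np.float64(1.0)}
top collar_top 0.81 (358, 268) z: [ 0.546 -0.107  0.12 ] d: [ 0.545 -0.107  0.127]
top collar_top 0.65 (349, 182) z: [ 0.751 -0.09   0.12 ] d: [ 0.789 -0.097  0.005]
top spindle_tip 0.67 (360, 265) z: [ 0.551 -0.112  0.125] d: [ 0.552 -0.112  0.124]
top nozzle_top 0.59 (197, 259) z: [0.558 0.248 0.18 ] d: [0.558 0.248 0.179]
top nozzle_top 0.51 (276, 292) z: [0.483 0.076 0.18 ] d: [0.483 0.076 0.18 ]
top nozzle_top 0.3 (122, 307) z: [0.454 0.406 0.18 ] d: [0.464 0.437 0.086]
top station 0.59 (356, 274) z: [ 0.553 -0.111  0.   ] d: [ 0.533 -0.103  
[... 251 characters left out ...]
r_top 0.92 (412, 285) z: [ 0.745 -0.203  0.12 ] d: [ 0.784 -0.097  0.044]
side spindle_tip 0.75 (322, 267) z: [ 0.55  -0.099  0.125] d: [ 0.55  -0.1    0.126]
side nozzle_top 0.55 (288, 216) z: [0.49  0.081 0.18 ] d: [0.489 0.071 0.185]
side nozzle_top 0.47 (305, 186) z: [0.56  0.258 0.18 ] d: [0.56  0.258 0.18 ]
side station 0.82 (322, 312) z: [ 0.545 -0.114 -0.   ] d: [ 0.531 -0.2    0.066]
side station 0.19 (334, 264) z: [0.62  0.107 0.   ] d: [0.613 0.073 0.022]
side canister 0.7 (332, 259) z: [ 0.619  0.136 -0.   ] d: [0.617 0.122 0.009]
side canister 0.65 (304, 240) z: [0.554 0.259 0.   ] d: [0.55  0.23  0.016]
side canister 0.55 (289, 269) z: [0.488 0.1   0.   ] d: [0.483 0.047 0.034]
```

View pics/top0.png

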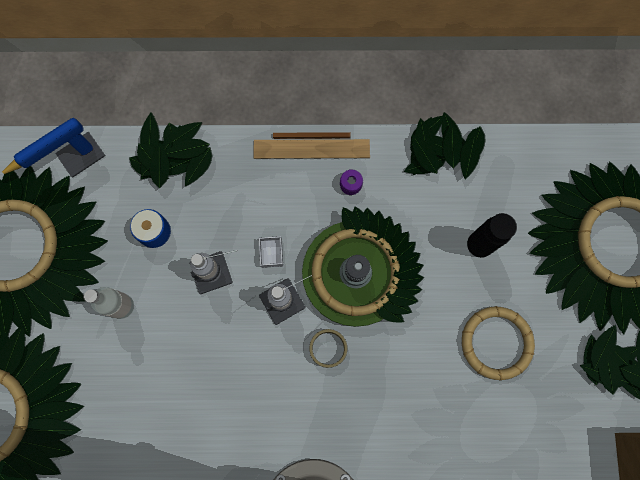

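View pics/side0.png

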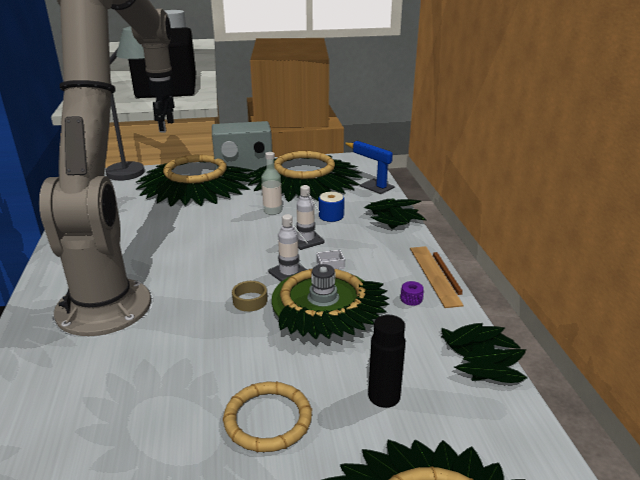

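The top view shows the dark collar at (356,270) on the green station. The nearest canister is at (280,295) with its straw towards the collar, and a second canister is at (205,265). The purple look-alike is at (350,182). The side view agrees with this. Next I refine the two axes from depth.

Run:
```python
from h import *
from scipy.spatial.transform import Rotation as Ro
P,S=(0.55,-.108),(.484,.076)
for c in("top","side"):
    d=np.load(f"d_{c}.npy");v,u=np.nonzero(d>0)
    m=bot.camera_model(c);K=np.array(m["intrinsics"]);R=np.array(m["R"]);t=np.array(m["t"])
    X=(np.linalg.solve(K,np.c_[u,v,np.ones(len(u))].T).T*d[v,u][:,None]-t)@R
    for n,c0,r,lo,hi in(("collar top",P,.04,.112,.135),("spindle",P,.04,.122,.14),("hubside",P,.05,.06,.075),("cap",S,.03,.175,.19),("cap",S,.03,.165,.19)):
        k=(np.hypot(X[:,0]-c0[0],X[:,1]-c0[1])<r)&(X[:,2]>lo)&(X[:,2]<hi)
        if k.sum(): 
            Y=X[k];print(c,n,k.sum(),"mean",Y.mean(0).round(4),"mid",((Y.min(0)+Y.max(0))/2).round(4),"ext",np.ptp(Y,axis=0).round(4),"zmed",np.median(Y[:,2]).round(4))
o=bot.get_obs();print(Ro.from_quat(np.roll(o["tool_rot"],-1)).as_matrix().round(3),np.round(o["eef_pos"],4))
```

```text
top collar top 463 mean [ 0.5491 -0.1057  0.12  ] mid [ 0.5491 -0.1049  0.1204] ext [0.0551 0.0551 0.0166] zmed 0.1198
top spindle 114 mean [ 0.5502 -0.105   0.1239] mid [ 0.5482 -0.1057  0.1254] ext [0.0534 0.0525 0.0068] zmed 0.1236
top hubside 143 mean [ 0.5328 -0.1005  0.0653] mid [ 0.5445 -0.1058  0.0657] ext [0.0561 0.0667 0.0113] zmed 0.0648
top cap 119 mean [0.485  0.0729 0.1801] mid [0.4844 0.0722 0.1808] ext [0.0261 0.0282 0.0114] zmed 0.18
top cap 145 mean [0.4846 0.0717 0.1786] mid [0.4844 0.0682 0.1762] ext [0.0261 0.0364 0.0204] zmed 0.1794
side collar top 309 mean [ 0.5501 -0.1123  0.1213] mid [ 0.5511 -0.1061  0.1214] ext [0.0571 0.0623 0.0185] zmed 0.1219
side spindle 148 mean [ 0.5503 -0.1104  0.1242] mid [ 0.5504 -0.109   0.1263] ext [0.0537 0.0523 0.0086] zmed 0.1236
side hubside 211 mean [ 0.5479 -0.1241  0.0672] mid [ 0.5507 -0.1137  0.0674] ext [0.0665 0.0594 0.0148] zmed 0.0672
side cap 65 mean [0.4857 0.0696 0.1807] mid [0.4856 0.07   0.1805] ext [0.0267 0.0305 0.0108] zmed 0.1806
side cap 102 mean [0.4856 0.067  0.177 ] mid [0.4854 0.0687 0.1757] ext [0.0271 0.0331 0.0204] zmed 0.1784
[[-0.975  0.223 -0.   ]
 [ 0.223  0.975  0.   ]
 [ 0.     0.    -1.   ]] [0.1505 0.658  0.4047]
```

Both axes agree within 2 to 4 mm and at the right heights: spindle (0.550, -0.106), cap (0.485, 0.074, 0.180). I move over the cap with the jaws shut.

```bash
python3 -m pendant '[[0,-0.027,-0.029,0,0],[0,-0.027,-0.029,0,0],[0,-0.027,-0.029,0,0],[0,-0.027,-0.029,0,0],[0,-0.027,-0.029,0,0],[0,-0.027,-0.029,0,0],[0,-0.027,-0.029,0,0],[0,-0.027,-0.029,0,0],[0,-0.027,-0.029,0,0],[0,-0.027,-0.029,0,0],[0,-0.027,-0.029,0,0],[0,-0.027,-0.029,0,0]]' 40
python3 -m pendant '[[0,-0.027,-0.029,0,0],[0,-0.027,-0.029,0,0],[0,-0.027,-0.029,0,0],[0,-0.027,-0.029,0,0],[0,-0.025,-0.031,0,0],[0,0,0,0,0],[0,0,0,0,0],[0,0,0,0,0],[0,0,0,0,0]]'
python3 -c "
from h import *;o=bot.get_obs();print(np.round(o['q'],3),np.round(o['eef_pos'],4),np.round(o['tool_rot'],3))"
```

```text
t: 1.6
eef_pos: [0.3893, 0.2447, 0.4051]
tool_rot: [0.0, 0.112, 0.994, 0.0]
contact_force: [1.3, 0.9, -0.7]
gripper_width: 0.003
grasp_force: 0.0
t: 2.35
eef_pos: [0.4852, 0.0749, 0.4047]
tool_rot: [-0.0, 0.111, 0.994, 0.0]
contact_force: [-0.3, 0.4, 0.9]
gripper_width: 0.001
grasp_force: 0.0
[-0.631  0.174  0.398  2.006 -0.082  0.977  1.156] [0.4852 0.0749 0.4047] [-0.     0.111  0.994  0.   ]
```

```bash
python3 -m pendant '[[0,0,0,0.016,0],[0,0,0,0.016,0],[0,0,0,0.014,0],[0,0,0,0,0],[0,0,0,0.002,0],[0,0,0,0.002,0],[0,0,0,0.002,0],[0,0,0,0,0]]'
python3 -m pendant '[[0,0,0,0.001,0],[0,0,0,0.001,0],[0,0,0,0,0]]'
python3 -m pendant '[[0,0,0,0.001,0],[0,0,0,0.001,0],[0,0,0,0,0]]'
python3 - <<'E'
from h import *
p,d=bot.read_camera("side");cv2.imwrite("pics/press.png",cv2.resize(p[150:310,230:390],None,fx=3.6,fy=3.6))
E
```

```text
t: 3.02
eef_pos: [0.4859, 0.0741, 0.3533]
tool_rot: [0.001, 0.112, 0.994, 0.001]
contact_force: [0.1, 1.1, 2.8]
gripper_width: -0.001
grasp_force: 1.0
t: 3.27
eef_pos: [0.4859, 0.074, 0.3511]
tool_rot: [0.001, 0.112, 0.994, 0.001]
contact_force: [-0.4, 1.8, 3.7]
gripper_width: -0.001
grasp_force: 1.8
t: 3.52
eef_pos: [0.4859, 0.074, 0.3489]
tool_rot: [0.0, 0.112, 0.994, 0.0]
contact_force: [1.1, 4.1, 5.3]
gripper_width: 0.001
grasp_force: 2.5
```

View pics/press.png

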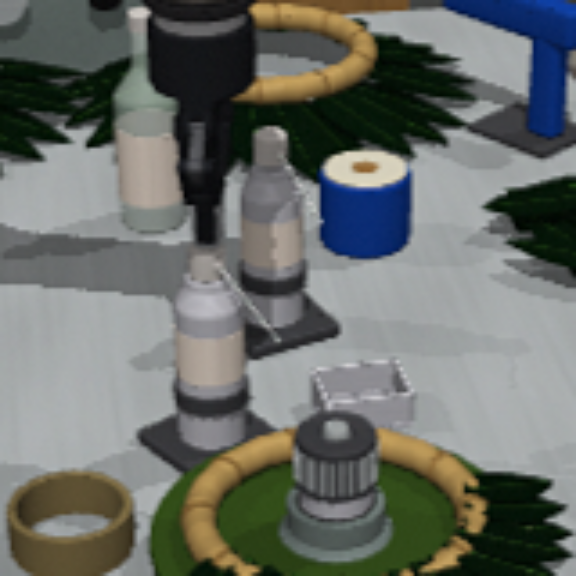

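The crop shows the shut fingertips at (207,240) sitting centrally on the cap (207,262) of the right canister, with the cap partly down. I keep pressing until the force shows the hard stop.

```bash
python3 -m pendant '[[0,0,0,0.001,0],[0,0,0,0.001,0],[0,0,0,0,0],[0,0,0,0,0]]'
python3 -m pendant '[[0,0,0,0.001,0],[0,0,0,0,0],[0,0,0,0,0]]'
python3 -m pendant '[[0,0,0,0.001,0],[0,0,0,0,0],[0,0,0,0,0]]'
```

```text
t: 3.9
eef_pos: [0.486, 0.0739, 0.3475]
tool_rot: [0.0, 0.112, 0.994, 0.001]
contact_force: [-1.4, 3.0, 10.5]
gripper_width: 0.003
grasp_force: 4.9
t: 4.15
eef_pos: [0.4861, 0.0739, 0.3473]
tool_rot: [0.0, 0.112, 0.994, 0.001]
contact_force: [-5.2, 2.4, 18.7]
gripper_width: -0.003
grasp_force: 9.6
t: 4.4
eef_pos: [0.4861, 0.0738, 0.3472]
tool_rot: [0.0, 0.112, 0.994, 0.001]
contact_force: [-8.6, 1.4, 27.4]
gripper_width: -0.002
grasp_force: 14.2
```

Hard stop reached: 27 N, fingertips 6 mm below the cap's rest height. I release, check the cap is free, and go over the collar.

```bash
python3 -m pendant '[[0,0,0,-0.008,0],[0,0,0,-0.008,0],[0,0,0,-0.02,0],[0,0,0,-0.03,0],[0.085,0,0,0,0],[0.085,-0.0205,-0.0322,0,0],[0.085,-0.0205,-0.0322,0,0],[0.085,-0.0205,-0.0322,0,0],[0.085,-0.0205,-0.0322,0,0],[0.085,-0.0205,-0.0322,0,0],[0.085,0,0,0,0],[0.085,0,0,0,0]]'
python3 - <<'E'
from h import *
p,d=bot.read_camera("side");cv2.imwrite("pics/over.png",cv2.resize(p[150:350,230:430],None,fx=3,fy=3))
for r in bot.pinpoint("nozzle_top","side")[:3]:
    print(r["score"],np.round(r["at"]),back("side",r["at"],z=.18).round(4))
v,u=np.mgrid[205:235,278:300];X=np.array([back("side",(a,b),depth=d[b,a]) for a,b in zip(u.ravel(),v.ravel())])
k=np.hypot(X[:,0]-.485,X[:,1]-.073)<.012;print("cap top z",np.percentile(X[k,2],[50,90,95,100]).round(4))
o=bot.get_obs();print(np.round(o['q'],3),np.round(o['eef_pos'],4),np.round(o['contact_force'],1))
E
```

```text
t: 5.4
eef_pos: [0.5492, -0.1093, 0.4099]
tool_rot: [-0.001, 0.115, 0.993, -0.001]
contact_force: [-0.3, 0.4, -0.7]
gripper_width: 0.99
grasp_force: 0.0
0.64 [286. 216.] [0.4827 0.0797 0.18  ]
0.62 [307. 186.] [0.5642 0.2562 0.18  ]
cap top z [0.1737 0.1832 0.1835 0.1843]
[-0.33   0.303  0.507  1.856 -0.17   1.027  1.592] [ 0.5492 -0.1059  0.4099] [-0.5  0.3 -0.1]
```

View pics/over.png

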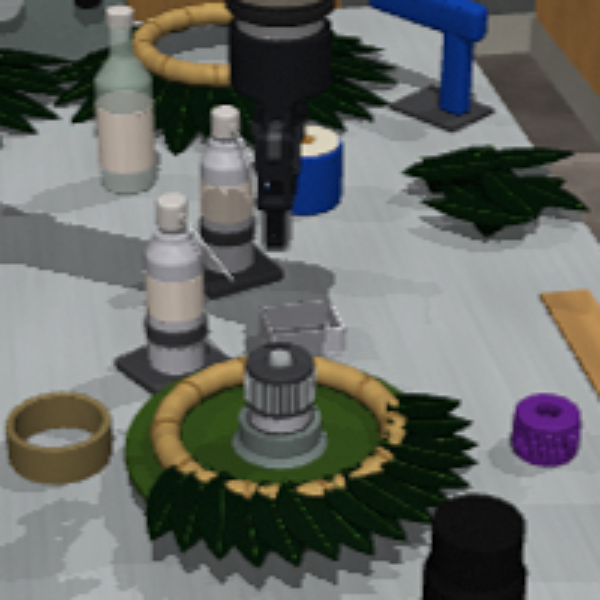

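The cap is up again at (172,210), the collar is free at (280,375), and the gripper is above it. I descend and grip.

```bash
python3 -m pendant '[[0.085,0,0,0.035,0],[0.085,0,0,0.035,0],[0.085,0,0,0.035,0],[0.085,0,0,0.028,0],[0.085,0,0,0.02,0],[0.085,0,0,0,0]]'
python3 -m pendant '[[0.04,0,0,0,0],[0.04,0,0,0,0],[0.04,0,0,0,0],[0.04,0,0,0,0],[0.04,0,0,0,0],[0.04,0,0,0,0]]' 40
```

```text
t: 6.0
eef_pos: [0.5475, -0.1038, 0.2536]
tool_rot: [-0.004, 0.111, 0.994, 0.0]
contact_force: [-0.1, 0.7, -0.2]
gripper_width: 0.999
grasp_force: 0.0
t: 6.5
eef_pos: [0.5503, -0.1058, 0.2588]
tool_rot: [0.001, 0.112, 0.994, 0.0]
contact_force: [1.6, 2.2, 3.1]
gripper_width: 0.647
grasp_force: 42.3
```

Gripped at 55 mm, as expected. I push lightly to find the stop.

```bash
python3 -m pendant '[[0.04,0,0,0.0015,0],[0.04,0,0,0.0015,0],[0.04,0,0,0,0],[0.04,0,0,0,0]]' 60
python3 -m pendant '[[0.04,0,0,0,6],[0.04,0,0,0,6],[0.04,0,0,0,0],[0.04,0,0,0,0]]'
python3 -c "
from h import *;o=bot.get_obs();print(np.round(o['q'],3),np.round(o['eef_pos'],4),np.round(o['torque'],2))"
```

```text
t: 6.83
eef_pos: [0.5505, -0.1061, 0.2576]
tool_rot: [0.001, 0.112, 0.994, 0.001]
contact_force: [-7.8, 5.0, 29.0]
gripper_width: 0.646
grasp_force: 66.0
t: 7.17
eef_pos: [0.551, -0.1065, 0.2576]
tool_rot: [0.002, 0.216, 0.976, 0.001]
contact_force: [-3.6, 3.2, 25.2]
gripper_width: 0.645
grasp_force: 65.4
[-0.286  0.518  0.477  1.978 -0.354  0.721  1.54 ] [ 0.551  -0.1065  0.2576] [ 0.71  0.96 -0.29]
```

```bash
for i in 1; do :; done
python3 -m pendant '[[0.04,0,0,0,5],[0.04,0,0,0,0],[0.04,0,0,0,0]]' | egrep 'pos|force'
python3 -m pendant '[[0.04,0,0,0,5],[0.04,0,0,0,0],[0.04,0,0,0,0]]' | egrep 'pos|force'
python3 -m pendant '[[0.04,0,0,0,5],[0.04,0,0,0,0],[0.04,0,0,0,0]]' | egrep 'pos|force'
```

```text
eef_pos: [0.5509, -0.1069, 0.2575]
contact_force: [-4.1, 2.3, 24.3]
grasp_force: 65.4
eef_pos: [0.5508, -0.1071, 0.2576]
contact_force: [-3.8, 2.3, 24.8]
grasp_force: 65.5
eef_pos: [0.5508, -0.1071, 0.2576]
contact_force: [-5.4, 3.0, 27.1]
grasp_force: 65.5
```

```bash
python3 -m pendant '[[0.04,0,0,0,5],[0.04,0,0,0,0],[0.04,0,0,0,0]]' | egrep 'pos|force|rot'
python3 -m pendant '[[0.04,0,0,0,5],[0.04,0,0,0,0],[0.04,0,0,0,0]]' | egrep 'pos|force|rot'
```

```text
eef_pos: [0.5506, -0.1073, 0.2576]
tool_rot: [0.002, 0.383, 0.924, 0.001]
contact_force: [-5.4, 2.3, 27.5]
grasp_force: 65.6
eef_pos: [0.5504, -0.1074, 0.2576]
tool_rot: [0.001, 0.423, 0.906, 0.001]
contact_force: [-7.4, 2.1, 27.8]
grasp_force: 65.7
```

```bash
python3 -c "
from h import *;p,d=bot.read_camera('side');cv2.imwrite('pics/turn.png',cv2.resize(p[190:330,260:400],None,fx=4,fy=4));o=bot.get_obs();print(np.round(o['q'],3),np.round(o['torque'],2))"
```

```text
[-0.37   0.545  0.594  1.984 -0.447  0.74   1.191] [ 0.41  1.4  -0.26]
```

View pics/turn.png

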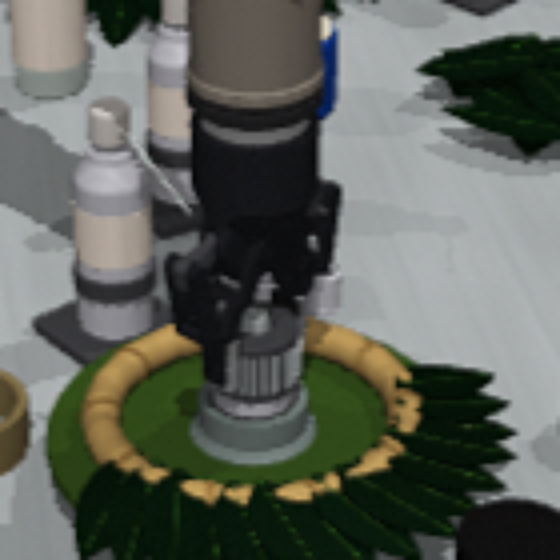

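The fingers hold the collar at (265,360), it is still up on the sleeve, and the straw end at (190,205) is clear. 37° turned so far, so I carry on.

```bash
python3 -m pendant '[[0.04,0,0,0,5],[0.04,0,0,0,0],[0.04,0,0,0,0]]' | egrep 'pos|force'
python3 -m pendant '[[0.04,0,0,0,5],[0.04,0,0,0,0],[0.04,0,0,0,0]]' | egrep 'pos|force'
```

```text
eef_pos: [0.5503, -0.1073, 0.2575]
contact_force: [-6.2, 1.9, 27.6]
grasp_force: 65.7
eef_pos: [0.5503, -0.1072, 0.2572]
contact_force: [-5.8, 2.2, 25.0]
grasp_force: 65.4
```

```bash
python3 -m pendant '[[0.04,0,0,0,5],[0.04,0,0,0,0],[0.04,0,0,0,0]]' | egrep 'pos|force'
python3 -m pendant '[[0.04,0,0,0,5],[0.04,0,0,0,0],[0.04,0,0,0,0]]' | egrep 'pos|force'
```

```text
eef_pos: [0.5505, -0.1069, 0.2564]
contact_force: [-1.0, 1.0, 13.4]
grasp_force: 64.3
eef_pos: [0.5504, -0.1065, 0.2553]
contact_force: [2.6, 0.8, 5.5]
grasp_force: 63.5
```

It dropped at 57° and the force fell to spring level. Now I push home in stages.

```bash
python3 -m pendant '[[0.04,0,0,0.0015,1],[0.04,0,0,0.0015,0],[0.04,0,0,0,0],[0.04,0,0,0,0]]' | egrep 'pos|force'
python3 -m pendant '[[0.04,0,0,0.002,0],[0.04,0,0,0.002,0],[0.04,0,0,0,0],[0.04,0,0,0,0]]' | egrep 'pos|force'
```

```text
eef_pos: [0.5504, -0.1064, 0.2521]
contact_force: [3.1, -0.5, 3.4]
grasp_force: 63.3
eef_pos: [0.5504, -0.1064, 0.248]
contact_force: [5.1, 0.4, 3.5]
grasp_force: 63.3
```

```bash
python3 -m pendant '[[0.04,0,0,0.0015,0],[0.04,0,0,0.0015,0],[0.04,0,0,0,0],[0.04,0,0,0,0]]' | egrep 'pos|force'
python3 -m pendant '[[0.04,0,0,0.0015,0],[0.04,0,0,0.0015,0],[0.04,0,0,0,0],[0.04,0,0,0,0]]' | egrep 'pos|force'
```

```text
eef_pos: [0.5504, -0.1064, 0.2451]
contact_force: [4.8, -0.4, 5.7]
grasp_force: 63.5
eef_pos: [0.5504, -0.1068, 0.2447]
contact_force: [-3.2, 3.1, 34.7]
grasp_force: 66.4
```

Run:
```python
from h import *
p,d=bot.read_camera('side');cv2.imwrite('pics/home.png',cv2.resize(p[220:320,270:370],None,fx=6,fy=6,interpolation=cv2.INTER_CUBIC))
d0=np.load("d_side.npy")
for n,D in(("before",d0),("now",d)):
  print(n)
  for v in range(264,306,2):
    X=[back("side",(u,v),depth=D[v,u]) for u in (322,326,330)]
    print(v,[x[1:].round(4).tolist() for x in X])
```

```text
before
264 [[-0.0756, 0.1199], [-0.0773, 0.1199], [0.0739, 0.0222]]
266 [[-0.09, 0.1232], [-0.0892, 0.1217], [-0.0949, 0.1243]]
268 [[-0.1036, 0.1262], [-0.107, 0.1274], [-0.0978, 0.1204]]
270 [[-0.1126, 0.1264], [-0.1118, 0.1248], [-0.1071, 0.1206]]
272 [[-0.1154, 0.1225], [-0.1163, 0.122], [-0.1187, 0.1225]]
274 [[-0.1227, 0.1215], [-0.1261, 0.1227], [-0.1252, 0.1211]]
276 [[-0.1312, 0.1215], [-0.133, 0.1216], [-0.1273, 0.1168]]
278 [[-0.1328, 0.1168], [-0.1369, 0.1185], [-0.1313, 0.1137]]
280 [[-0.1358, 0.1132], [-0.1326, 0.1099], [-0.1269, 0.1049]]
282 [[-0.1327, 0.1053], [-0.1341, 0.1051], [-0.1323, 0.1028]]
284 [[-0.135, 0.1011], [-0.13, 0.0966], [-0.13, 0.0955]]
286 [[-0.1319, 0.0932], [-0.1313, 0.0916], [-0.1297, 0.0894]]
288 [[-0.1314, 0.087], [-0.1316, 0.086], [-0.1241, 0.0797]]
290 [[-0.1235, 0.0756], [-0.1303, 0.0792], [-0.1269, 0.0757]]
292 [[-0.1327, 0.0762], [-0.1357, 0.0772], [-0.1259, 0.069]]
294 [[-0.1318, 0.0696], [-0.1324, 0.0689], [-0.1352, 0.0697]]
296 [[-0.1414, 0.0706], [-0.1414, 0.0694], [-0.142, 0.0687]]
298 [[-0.1384, 0.0625], [-0.1403, 0.0627], [-0.1373, 0
[... 769 characters left out ...]
1367, 0.107], [-0.1318, 0.1025]]
284 [[-0.1347, 0.1009], [-0.1307, 0.0971], [-0.131, 0.0961]]
286 [[-0.1326, 0.0937], [-0.1333, 0.093], [-0.1326, 0.0914]]
288 [[-0.1314, 0.087], [-0.1346, 0.0881], [-0.1342, 0.0867]]
290 [[-0.1316, 0.0813], [-0.1315, 0.0801], [-0.1293, 0.0774]]
292 [[-0.1361, 0.0786], [-0.1315, 0.0742], [-0.127, 0.0698]]
294 [[-0.1282, 0.067], [-0.1297, 0.067], [-0.1315, 0.0671]]
296 [[-0.137, 0.0674], [-0.1381, 0.0671], [-0.1349, 0.0636]]
298 [[-0.135, 0.06], [-0.1384, 0.0613], [-0.1348, 0.0575]]
300 [[-0.1409, 0.0584], [-0.1402, 0.0567], [-0.1369, 0.0531]]
302 [[-0.1315, 0.0455], [-0.1363, 0.0478], [-0.1397, 0.0491]]
304 [[-0.14, 0.0458], [-0.14, 0.0446], [-0.1419, 0.0447]]
```

View pics/home.png

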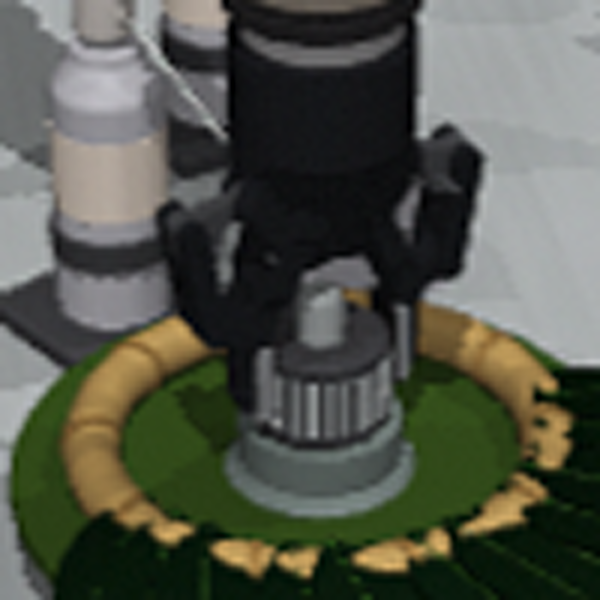

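The sleeve has disappeared and the collar sits on the grey hub rim at (320,440), its top at about 0.107 against 0.121 before. A small wiggle will rule out binding just short of home.

```bash
python3 -m pendant '[[0.04,0,0,0,2],[0.04,0,0,0,0],[0.04,0,0,0,0]]' | egrep 'pos|force'
python3 -m pendant '[[0.04,0,0,0,-4],[0.04,0,0,0,0],[0.04,0,0,0,0]]' | egrep 'pos|force'
python3 -m pendant '[[0.04,0,0,0,2],[0.04,0,0,0,0],[0.04,0,0,0,0],[0.04,0,0,0,0]]' | egrep 't:|pos|force'
python3 -c "
from h import *;o=bot.get_obs();print(np.round(o['tool_rot'],3),np.round(o['torque'],2))"
```

```text
eef_pos: [0.5505, -0.107, 0.2447]
contact_force: [-3.6, 2.1, 33.7]
grasp_force: 66.3
eef_pos: [0.5507, -0.107, 0.2447]
contact_force: [-1.5, 2.4, 31.5]
grasp_force: 66.2
t: 11.68
eef_pos: [0.5508, -0.107, 0.2447]
tool_rot: [0.001, 0.58, 0.815, 0.002]
contact_force: [-1.8, 2.2, 31.6]
grasp_force: 66.1
[0.001 0.58  0.815 0.002] [ 0.31  0.68 -0.01]
```

The height did not change through the wiggle, the hold is steady at 32 N down, and the twist torque is close to zero, so the collar is home.

```bash
python3 -c "
from station import bot
print(bot.hand_in())"
```

```text
the job is handed in; nothing more can be done
None
```

The canister cap was pressed fully down and sprang back up. The collar was then turned 58° clockwise onto the pin and pushed home on the hub, and I handed the job in at about 12 s with the arm still holding it there at about 32 N; no verdict came back.

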